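# Seat the sherd carrier on its three-ball scanning stand

## Robot

A 6-joint arm with a two-finger parallel gripper is mounted at the origin on the work surface. World frame = base frame: x ahead of the robot, y to its left, z up, the work surface at z = 0. Lengths are in mm, angles in rad, forces in N, time in s.
With the tool pointing down it reaches from about 275 to 750 mm from the base axis. Payload 10.2 kg.
Tool frame: the origin (TCP) lies between the finger pads; the fingertips stand 22 mm ahead of it and the grasp point (between the pads) lies 3 mm ahead of it (ctrl.nose_length is the distance from the TCP to the fingertips, in mm); z points along the fingers, y is the line along which they close (so a half turn about z gives the same grasp; the last joint's range is limited). The gripper opens to 85 mm and grips with 20 to 120 N. Pads are 22 mm wide; open, the fingers measure 114 mm over their backs; the gripper's body (76 mm by 85 mm) begins 54 mm behind the grasp point. The pads swing forward as they close: fully open they stand 13 mm farther back than shut.
Start: joints at [1.047, 0.313, 1.498, -0, 1.331, -0.223], TCP at [155.562, 501.43, 253.294] pointing down, gripper open.
Joint ranges: [-2.94, 2.94], [-0.97, 2.17], [0.19, 2.56], [-1.23, 4.37], [0.02, 3.11], [-2.88, 2.88]. Speed limits (rad/s): [2.39, 2.39, 3.01, 3.14, 3.14, 3.14].

## Interface

Orientations are given as a unit quaternion [w, x, y, z].
In Python, from rig import sense, imaging, ctrl gives the robot as it stands. The module is installed in compiled form; this text tells all that it offers.
- The arm moves only by the tool apply_moves, never from a script. Its argument "commands" is a list of rows, each a list of 5 numbers: the gripper command: -1 is fully open, 1 is shut, values between are in proportion, then the shift along the tool's x, y, z in mm, then the turn about the tool's z in degrees. A call has 1 to 20 rows; each row shifts and turns the commanded pose from where the row before left it, along the tool's axes as they then stand; what a row does not reach is not made up. A row lasts 1/8 s, in which the tool goes at most 62.5 mm and 10.7 degrees, less where a joint would pass 70% of its speed; a pose out of reach is approached as far as the arm can. A call is refused whole if a number of a shift passes 62.5 or a number of a turn 10.7, either way. A call with a gripper value outside its range is refused whole. The fingers move at their own pace and stop on an object; "newtons" is the grip in N (left out, the last holds). Time passes only in rows, so rows that do not move let the fingers close. It gives the time, the measured TCP pose, the force, the opening and the grip force at its end, in the units of the state.
- sense(): the state, without advancing time (a new reading comes with each control period).
- imaging.capture(name): name is "side" or "top"; returns the picture (420x560x3 uint8, blue, green, red); there is no depth.
- imaging.calibration(name): a dict with "camera_matrix" (3x3 intrinsics, pixels), "k1" (the pictures are not rectified: a ray, as slopes to the right and down, at radius r is drawn at 1 + k1 r^2 times it, then the intrinsics apply), "world_to_cam" (4x4, takes a point from world to camera coordinates). Camera axes: x right, y up, looking along -z (the intrinsics and any distortion apply to the point x, -y, -z); pixel columns grow to the right and rows downward; lengths in mm; the calibration is good to about 2 mm. A picture is of the moment at which its call begins. calibration takes no time and is no camera call.
- ctrl.finish_job(): hands the job in; it is judged then, once.
The state is a dict: "time_s": time; "joints": joint angles; "dq": joint speeds; "tau": joint torques, N m; "eef_pos": TCP position; "ee_rot": TCP orientation; "force": force on the tool from outside, world axes, zero at the start; "wrist_torque": the same for the moment, N m; "grip_width": opening from 0.0 (shut) to 1.0 (fully open); "grip_force": force on a finger pad.
Only numpy, scipy, OpenCV 4.12 (cv2) and the standard library are available. Lean on these libraries where they do the work, as an engineer would, in place of code of your own. Each camera call takes 0.05 s, during which the arm holds its last target. There are 200 camera calls.

## Task

Lift the sherd carrier plate by its black handle out of the wooden cradle and set it on the round scanning stand, keeping hold of it while you press it down past the spring jaws. Then slide it gently about on the three steel balls, never pressing hard, until all three drop into the grooves underneath and the springs draw it fully home and level; let go and leave it there. Leave the jar, the tape roll and the loose sherd alone.

Things in the scene. Friction and masses are not known exactly. Their poses are not given: they have to be found in the camera images.
- carrier: Loose aluminium plate 180 (own x) x 150 (own y) x 8 mm, 0.5 to 0.7 kg in all, lying across the cradle's rails. Origin: centre of the plate's underside, z up. A curved potsherd, up to 26 mm above the origin, is mounted on it at own x = +49 to +83 mm; a flat black and white scale bar lies at own x = -70 mm. A pull stud hangs from its centre: a 16 mm ball centred 34 mm under the origin.
- handle (a point): Middle of the black block handle on the plate's top, 33 mm above the carrier's origin, carrier's axes. The block is 50 mm long (own x), 22 mm wide (own y; grip across this) and reaches from 8 to 48 mm above the carrier's origin.
- underside (a point): 11 mm under the carrier's origin, its axes: bottom of a flat 120 mm steel disc with three radial V-grooves, 9 mm wide, 8 deep, 14 to 60 mm from the disc's centre, towards own +y, 210 and 330 degrees. The disc (not the stud) was fitted by eye: its centre lies up to 8.2 mm off along own x and up to 8.2 mm along own y, unmeasured, hidden from above: find it by feel. It is not turned.
- stand: Fixed round aluminium stand, foot 170 mm across, 14 mm high; origin: centre of its underside, z up. Home: the carrier level, its origin 60.5 mm above the stand's, yaw as the stand's or a third of a turn either way, disc centred on the balls. Summed contact load between carrier and stand must stay below 70 N (it is 20 to 45 N when home, by the springs; each newton pressed adds 1 to 2).
- balls (a point): Centre of the ring of three 10 mm steel balls on posts, at ball-centre height (48 mm above the stand's origin), stand's axes. Balls at 38 mm radius towards own +y, 210 and 330 degrees. Off its seat the disc rides on the balls about 2.5 mm above home (friction about 0.25); slid within some 3 mm of its seat, all three balls drop into the grooves and centre it.
- jaws (a point): On the stand's axis at 33 mm height, midway between two sprung rollers lying along the stand's y, on a slide that floats 12 mm either way along the stand's x. The stud's ball meets them about 13 mm above home, needs roughly 10 to 15 N (plate's weight included) to part them by 6 mm above home, and below that is pulled down with a few N, also while it is slid about.
- cradle: Fixed wooden cradle, 190 x 150 mm, origin at the centre of its underside. Two felt-topped rails along own y at own x = +-82 mm (16 mm wide), tops 55 mm above the origin, carry the carrier plate, whose own x lies roughly along the cradle's own x; the pull stud hangs free between them.
- jar: Bystander: glass jar with a black lid, 68 mm diameter, 87 mm high, loose, upright; origin at the centre of its underside.
- tape: Bystander: roll of masking tape lying flat, 90 mm outer diameter, 24 mm high, loose; origin at the centre of its underside.
- sherd: Bystander: flat loose potsherd, about 75 x 45 mm and 8 mm thick, lying on the table; origin at the underside.

How it is judged (in metres and radians):
On the way, in this order (a step that is already met when the one before it is completed fails the run):
1. the carrier is lifted clear of the cradle, in the fingers (z of carrier in the frame of cradle above 0.08 m and contact force between the fingers and carrier above 0.5 N), for 0.2 s.
2. the carrier, still in the fingers, has been let down past the spring jaws (z of carrier in the frame of stand below 0.0665 m and horizontal distance between carrier and stand below 0.02 m and contact force between the fingers and carrier above 0.5 N), for 0.1 s.
At the end, for the whole second after the job is handed in: The carrier rests released on the stand, grooves on the balls: its origin 60.5 mm (+1.2, -2 mm) above the stand's origin, tilted by less than 0.015 rad, within 15 mm of the stand's axis, at rest (z of carrier in the frame of stand between 0.0585 and 0.0617 m and angle between carrier's own z axis and vertical below 0.015 rad and horizontal distance between carrier and stand below 0.015 m and linear speed of carrier below 0.01 m/s); the robot touches nothing.
It fails at once if the contact load between carrier and stand exceeded 70 N (contact force between carrier and stand above 70 N).
It fails at once if the carrier was let go over the stand before the jaws had it (6 mm or more above home) (horizontal distance between carrier and stand below 0.1 m and z of carrier in the frame of stand above 0.0665 m and contact force between the fingers and carrier below 0.05 N).
It fails at once if the jar was moved (distance of jar from where it was at the start of the episode above 0.015 m).
It fails at once if the tape was moved (distance of tape from where it was at the start of the episode above 0.015 m).
It fails at once if the sherd was moved (distance of sherd from where it was at the start of the episode above 0.015 m).
It also fails if it takes over 64 s, if anything falls off the work surface, if the arm or the gripper's body presses on something with over 40 N, if the wrist force passes 120 N, or if a joint passes its speed limit or range.

## Working session

There is one attempt and no reset: what is moved stays moved. The work goes in short steps, Python scripts to look and compute and a tool call to move; the robot and the scene stay as the last step left them, time stands still between calls to the robot, and variables do not carry over. Pictures are saved under pics/ and viewed, at most 10 in all, crops included, and the job is handed in when it is done.

Besides the shell and the picture viewer there is one more tool, called after ">>>" as name(argument=value, ...) on one line, values as JSON. apply_moves: Moves the arm, as the interface text tells. Its arguments: {"type":"object","properties":{"commands":{"type":"array","items":{"type":"array","items":{"type":"number"}}},"newtons":{"type":"number"}},"required":["commands"]}

```bash
mkdir -p pics
cat > h.py <<'E'
import numpy as np, cv2
from rig import sense, imaging, ctrl
def ray(name,u,v):
    c=imaging.calibration(name);K=np.array(c["camera_matrix"],float);T=np.array(c["world_to_cam"],float)
    d=np.array([(u-K[0,2])/K[0,0],(v-K[1,2])/K[1,1]]);p=d.copy()
    for _ in range(20): p=d/(1+c["k1"]*(p@p))
    R=T[:3,:3]; o=-R.T@T[:3,3]; r=R.T@np.array([p[0],-p[1],-1.]); return o,r/np.linalg.norm(r)
def onz(name,u,v,z):
    o,r=ray(name,u,v); return o+r*(z-o[2])/r[2]
def tri(a,b):
    (o1,r1),(o2,r2)=ray(*a),ray(*b)
    A=np.c_[r1,-r2]; s=np.linalg.lstsq(A,o2-o1,rcond=None)[0]
    p,q=o1+r1*s[0],o2+r2*s[1]; return (p+q)/2,np.linalg.norm(p-q)
def proj(name,P):
    c=imaging.calibration(name);K=np.array(c["camera_matrix"],float);T=np.array(c["world_to_cam"],float)
    p=T[:3,:3]@P+T[:3,3]; s=np.array([p[0],-p[1]])/-p[2]; s=s*(1+c["k1"]*(s@s)); return s*[K[0,0],K[1,1]]+K[:2,2]
E
python3 - <<'E'
from h import *
for n in("side","top"):
    cv2.imwrite(f"pics/{n}0.png",imaging.capture(n)); o,r=ray(n,280,210);print(n,o.round(),r.round(2))
print(sense())
E
```

```text
side [ 229. -537.  832.] [ 0.37  0.54 -0.75]
top [464.   0. 810.] [ 0.17 -0.02 -0.99]
{'time_s': 0.1, 'joints': array([ 1.04663778e+00,  3.13383083e-01,  1.49833968e+00,  1.86638316e-06,
        1.33101357e+00, -2.23371072e-01]), 'dq': array([-0.00082305, -0.00100468, -0.0021543 ,  0.00047994,  0.00135185,
        0.00076272]), 'tau': array([ 2.99110550e-03, -4.12899935e+01, -2.60142857e+01, -1.42380459e-04,
        3.03615430e-03,  3.08532617e-05]), 'eef_pos': array([155.43666768, 501.25208849, 252.80597135]), 'ee_rot': array([-2.09635274e-04,  1.49827632e-01,  9.88711967e-01, -5.32027848e-04]), 'force': array([ 0.46838213,  0.37591134, -1.07723535]), 'wrist_torque': array([-0.01634645, -0.03739987,  0.00225568]), 'grip_force': 0.0, 'grip_width': 0.999207152771629}
```

View pics/side0.png

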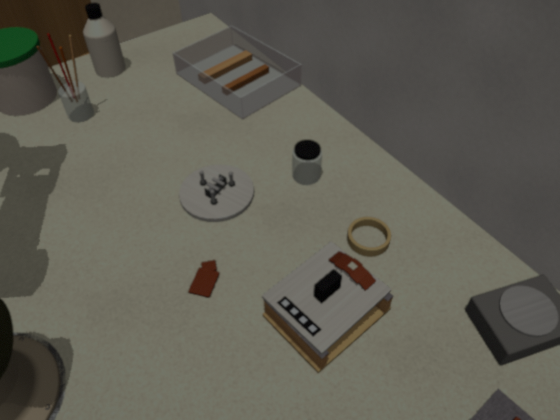

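View pics/top0.png

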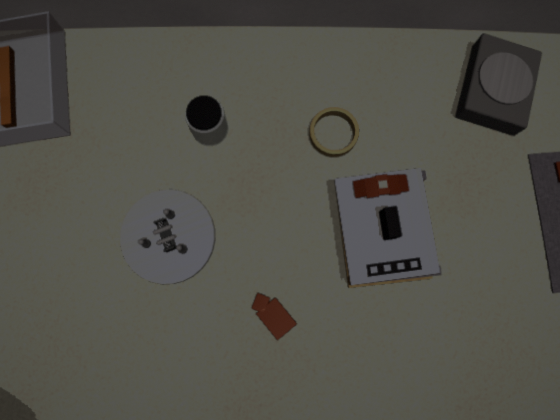

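Side: stand disc about (217,192), carrier handle (328,285), jar (307,160), tape (369,234), sherd (205,278). Top: stand (168,236), balls near (169,214), (144,242), (182,249), handle (390,223), jar (205,115), tape (334,131), sherd (275,315). I'll enlarge the stand and carrier for the pixel work.

Run:
```python
from h import *
t=cv2.imread("pics/top0.png");s=cv2.imread("pics/side0.png")
z=lambda im,x,y,w,h:cv2.resize(cv2.convertScaleAbs(im[y:y+h,x:x+w],alpha=1.6),(400,300),interpolation=cv2.INTER_CUBIC)
# top stand 4x from (118,196) 100x75 ; side stand 4x from(168,160); top handle region 3.33x from (328,165) 120x? ; side
m=np.vstack([np.hstack([z(t,118,199,100,75),z(s,168,158,100,75)]),np.hstack([z(t,310,160,160,120),z(s,250,245,160,120)])])
cv2.imwrite("pics/z0.png",m)
for n,im,(x,y,w,h) in(("top",t,(375,200,30,45)),("side",s,(310,265,36,40))):
    g=cv2.cvtColor(im,6)[y:y+h,x:x+w]; b=(g<45).astype(np.uint8)
    k,l,st,c=cv2.connectedComponentsWithStats(b); i=1+np.argmax(st[1:,4]); print(n,c[i]+[x,y],st[i])
g=cv2.cvtColor(t,6); hsv=cv2.cvtColor(t,40)
for (x,y,w,h) in((325,155,125,140),(110,180,115,110)):
    r=t[y:y+h,x:x+w]; print(r[60,20],r[h-40,w//2],t[400,300])
```

```text
top [389.60131796 222.86490939] [  4   6  23  34 607]
side [327.13142857 285.66857143] [  4   5  27  33 525]
[96 91 90] [95 91 91] [77 87 87]
[91 90 90] [19 20 21] [77 87 87]
```

View pics/z0.png

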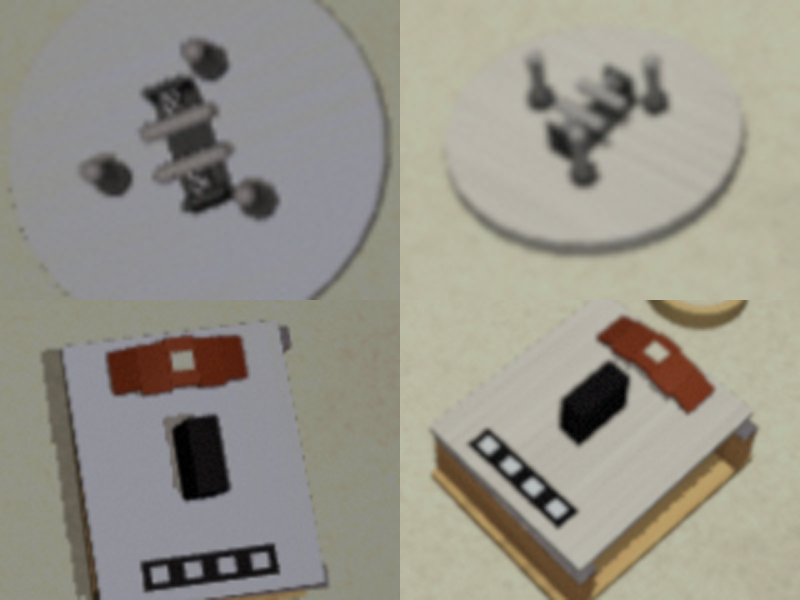

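Zoom: top view balls at (165.5,210.5), (140.5,240.8), (178.5,247.2), rollers parallel to the left ball's direction (that's own +y). Side view balls about (202,173), (231.8,174.3), (213.8,193). Handle top face and plate corners are clear in both views.

Run:
```python
from h import *
T=lambda x,y:("top",310+x/2.5,160+(y-300)/2.5)
S=lambda x,y:("side",250+(x-400)/2.5,245+(y-300)/2.5)
for n,a,b in[("white sq",T(182,360),S(656,352)),("corner +x-y",T(284,322),S(752,414)),("corner -x-y",T(326,580),S(583,570)),
 ("bar L",T(160,574),S(486,446)),("bar R",T(259,560),S(556,509))]:
    p,e=tri(a,b);print(n,p.round(1),round(e,1))
# handle top face via top view at height; plate top z
c=[onz(*T(x,y),105) for x,y in((188,420),(218,416),(229,490),(198,498))]
print("handle top@105",np.mean(c,0).round(1),[p.round(1)[:2] for p in c])
d=np.mean(c[:2],0)-np.mean(c[2:],0);print("yaw",np.degrees(np.arctan2(d[1],d[0])))
Z=lambda x,y:("top",118+x/4,199+y/4);Y=lambda x,y:("side",168+(x-400)/4,158+y/4)
B=[]
for n,a,b in[("A",Z(190,46),Y(655,65)),("B",Z(92,168),Y(536,60)),("C",Z(243,193),Y(581,142))]:
    p,e=tri(a,b);q=onz(*a,49);B.append(q);print(n,p.round(1),round(e,1),q.round(1))
B=np.array(B);c=B.mean(0);print("ring",c)
for b,o in zip(B,(330,90,210)):
    v=b-c;print(np.hypot(*v[:2]),(np.degrees(np.arctan2(v[1],v[0]))-o)%360)
# foot: plate mask ellipse
t=cv2.imread("pics/top0.png").astype(int)
m=((t[:,:,0]-t[:,:,2]>-4)&(t[:,:,0]>60)).astype(np.uint8);m[:,:110]=0;m[:,225:]=0;m[:175]=0;m[295:]=0
cs,_=cv2.findContours(m,0,1);h=max(cs,key=cv2.contourArea);(x,y),ax,_=cv2.fitEllipse(cv2.convexHull(h));p=onz("top",x,y,14);print("foot",x,y,ax,p)
m=((t[:,:,0]-t[:,:,2]>-4)&(t[:,:,0]>60)).astype(np.uint8);m[:,:325]=0;m[:,450:]=0;m[:160]=0;m[300:]=0
h=max(cv2.findContours(m,0,1)[0],key=cv2.contourArea);r=cv2.minAreaRect(h);pp=[onz("top",*q,63).round(1) for q in cv2.boxPoints(r)];print(pp,np.mean(pp,0))
```

```text
white sq [ 633.  -180.4   81.7] 1.9
corner +x-y [ 662.6 -254.3   67.3] 0.4
corner -x-y [ 490.4 -276.7   63.1] 3.5
bar L [ 493.  -165.2   65.1] 0.7
bar R [ 503.  -231.8   64. ] 2.4
handle top@105 [ 565.1 -188.8  105. ] [array([ 587.9, -176.7]), array([ 590.6, -195.9]), array([ 543.5, -201.2]), array([ 538.4, -181.4])]
yaw 5.900366915273554
A [593.9 184.3  43.6] 3.7 [591.3 183.7  49. ]
B [540.3 223.4  47. ] 2.8 [538.8 223.4  49. ]
C [531.3 159.6  40.7] 4.0 [528.8 158.6  49. ]
ring [552.96180674 188.58862871  49.        ]
38.6633319953811 22.763161610249938
37.58009070917197 22.130286414143058
38.49715551097044 21.054853332200537
foot 166.97006225585938 236.60694885253906 (92.60404968261719, 95.37541961669922) [550.42909889 187.57852962  14.        ]
[array([ 645.9, -101.9,   63. ]), array([ 671.8, -256.4,   63. ]), array([ 488.2, -276.4,   63. ]), array([ 465.3, -126.9,   63. ])] [ 567.8 -190.4   63. ]
```

>>> apply_moves(commands=[[-1, -29.8, -26.9, 0, 0], [-1, -29.8, -26.9, 0, 0], [-1, -29.8, -26.9, 0, 0], [-1, -29.8, -26.9, 0, 0], [-1, -29.8, -26.9, 0, 0], [-1, -29.8, -26.9, 0, 0], [-1, -29.8, -26.9, 0, 0], [-1, -29.8, -26.9, 0, 0], [-1, -29.8, -26.9, 0, 0], [-1, -29.8, -26.9, 0, 0], [-1, -29.8, -26.9, 0, 0], [-1, -29.8, -26.9, 0, 0], [-1, -29.8, -26.9, 0, 0], [-1, -29.8, -26.9, 0, 0], [-1, -29.8, -26.9, 0, 0], [-1, -29.8, -26.9, 0, 0], [-1, -29.8, -26.9, 0, 0], [-1, -29.8, -26.9, 0, 0], [-1, -29.8, -26.9, 0, 0], [-1, -29.8, -26.9, 0, 0]])

```text
time_s: 2.6
eef_pos: [565.8, -190.1, 252.9]
ee_rot: [-0.0, 0.15, 0.989, 0.0]
force: [-0.0, -1.0, 0.6]
grip_width: 1.0
grip_force: 0.0
```

>>> apply_moves(commands=[[-1, 0, 0, 10, -8.2], [-1, 0, 0, 20, -8.2], [-1, 0, 0, 20, -8.2], [-1, 0, 0, 10, 0], [-1, 0, 0, 0, 0], [-1, 0, 0, 0, 0]])

```text
time_s: 3.35
eef_pos: [565.7, -189.1, 194.1]
ee_rot: [0.001, -0.063, 0.998, -0.0]
force: [-0.2, -0.1, 0.5]
grip_width: 0.998
grip_force: 0.0
```

```bash
cat >> h.py <<'E'
def st():
    s=sense();w,x,y,z=s["ee_rot"]
    from scipy.spatial.transform import Rotation as R
    M=R.from_quat([x,y,z,w]).as_matrix()
    print("t",round(s["time_s"],2),"p",s["eef_pos"].round(1),"ydir",np.degrees(np.arctan2(M[1,1],M[0,1])).round(2),"F",s["force"].round(1),"M",s["wrist_torque"].round(2),"grip",round(s["grip_width"]*85,1),round(s["grip_force"],1),"tz",M[:,2].round(4))
    return s,M
E
python3 - <<'E'
from h import *
st()
a=imaging.capture("top");b=imaging.capture("side")
z=lambda im,x,y:cv2.resize(cv2.convertScaleAbs(im[y:y+150,x:x+160],alpha=1.5),(400,375),interpolation=2)
cv2.imwrite("pics/g1.png",np.hstack([z(a,310,150),z(b,250,200)]))
E
```

```text
t 3.35 p [ 565.7 -189.1  194.1] ydir 97.28 F [-0.2 -0.1  0.5] M [ 0.01  0.01 -0.  ] grip 84.8 0.0 tz [ 1.1e-03 -6.0e-04 -1.0e+00]
```

View pics/g1.png

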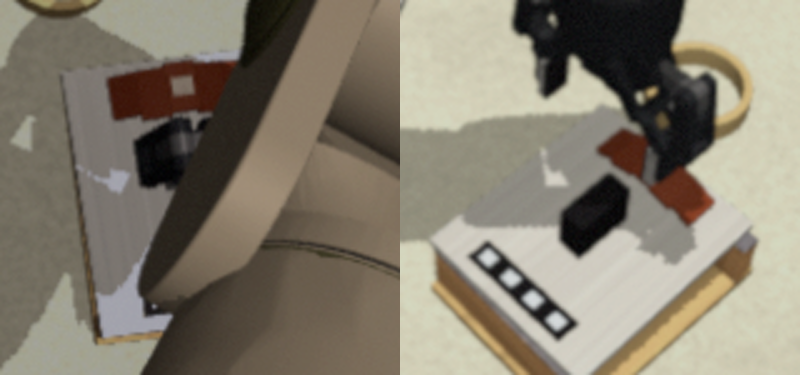

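Top view is covered by the arm; the side view shows the open fingers above and around the handle (handle about (328,285) full picture), plate undisturbed. Descending.

>>> apply_moves(commands=[[-1, 0, 0, 20, 0], [-1, 0, 0, 20, 0], [-1, 0, 0, 20, 0], [-1, 0, 0, 15, 0], [-1, 0, 0, 15, 0], [-1, 0, 0, 8, 0], [-1, 0, 0, 6, 0], [-1, 0, 0, 0, 0]])

```text
time_s: 4.45
eef_pos: [565.4, -189.0, 89.2]
ee_rot: [-0.0, -0.064, 0.998, 0.0]
force: [-0.2, 0.8, -0.9]
grip_width: 0.999
grip_force: 0.0
```

>>> apply_moves(commands=[[0, 0, 0, 0, 0], [0.3, 0, 0, 0, 0], [0.6, 0, 0, 0, 0], [1, 0, 0, 0, 0], [1, 0, 0, 0, 0], [1, 0, 0, 0, 0], [1, 0, 0, 0, 0]], newtons=40)

```text
time_s: 5.32
eef_pos: [565.5, -188.8, 89.6]
ee_rot: [0.0, -0.064, 0.998, 0.0]
force: [-1.9, 2.7, 5.2]
grip_width: 0.253
grip_force: 41.4
```

>>> apply_moves(commands=[[1, 0, 0, 0, 0], [1, 0, 0, 0, 0]], newtons=80)

```text
time_s: 5.58
eef_pos: [565.5, -188.9, 89.6]
ee_rot: [0.0, -0.064, 0.998, 0.0]
force: [-0.9, 2.8, 6.9]
grip_width: 0.247
grip_force: 79.4
```

```bash
python3 -c "
from h import *
st()
cv2.imwrite('pics/g2.png',cv2.resize(cv2.convertScaleAbs(imaging.capture('side')[200:350,240:420],alpha=1.5),(720,600)))"
```

```text
t 5.58 p [ 565.5 -188.9   89.6] ydir 97.37 F [-0.9  2.8  6.9] M [ 0.49  0.25 -0.04] grip 21.0 79.4 tz [ 3.e-04  0.e+00 -1.e+00]
```

View pics/g2.png

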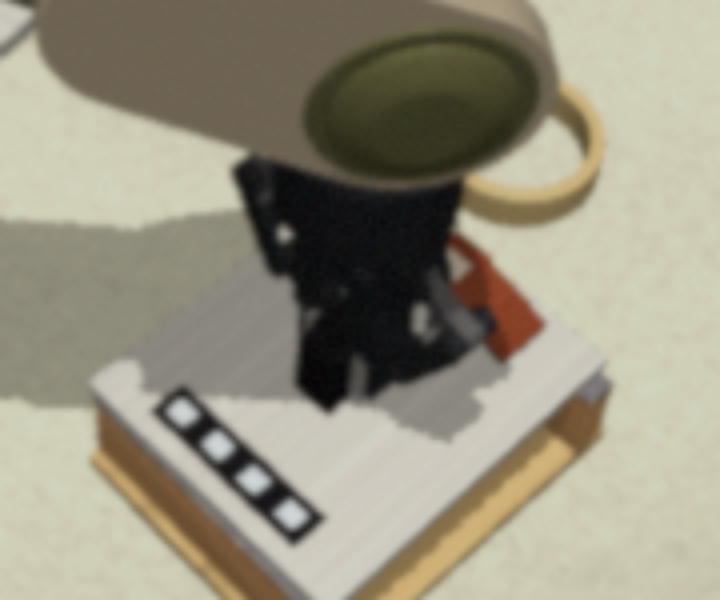

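Fingers hold the handle (side view, about (330,340) in the crop); plate still level. Lifting.

>>> apply_moves(commands=[[1, 0, 0, -4, 0], [1, 0, 0, -8, 0], [1, 0, 0, -12, 0], [1, 0, 0, -14, 0], [1, 0, 0, -16, 0], [1, 0, 0, -16, 0], [1, 0, 0, -16, 0], [1, 0, 0, -12, 0], [1, 0, 0, -8, 0], [1, 0, 0, -4, 0], [1, 0, 0, 0, 0], [1, 0, 0, 0, 0]])

```text
time_s: 7.12
eef_pos: [565.2, -188.9, 198.8]
ee_rot: [-0.0, -0.064, 0.998, 0.0]
force: [0.4, 0.5, -5.4]
grip_width: 0.245
grip_force: 78.5
```

Run:
```python
from h import *
st()
cv2.imwrite('pics/l1.png',imaging.capture('side'))
j=onz("top",204.5,112,87);print("jar",j.round(1))
c=np.array([553,188.6])
for yaw in(22,142,-98):
    a=np.radians(yaw);v=j[:2]-c;print(yaw,[v@[np.cos(a),np.sin(a)],v@[-np.sin(a),np.cos(a)]])
```

```text
t 7.12 p [ 565.2 -188.9  198.8] ydir 97.36 F [ 0.4  0.5 -5.4] M [ 0.02 -0.01 -0.01] grip 20.8 78.5 tz [-9.e-04  5.e-04 -1.e+00]
jar [753.  116.4  87. ]
22 [np.float64(158.3896899646282), np.float64(-141.8709330485151)]
142 [np.float64(-202.05867706092943), np.float64(-66.23402868265165)]
-98 [np.float64(43.668987096301265), np.float64(208.10496173116672)]
```

View pics/l1.png

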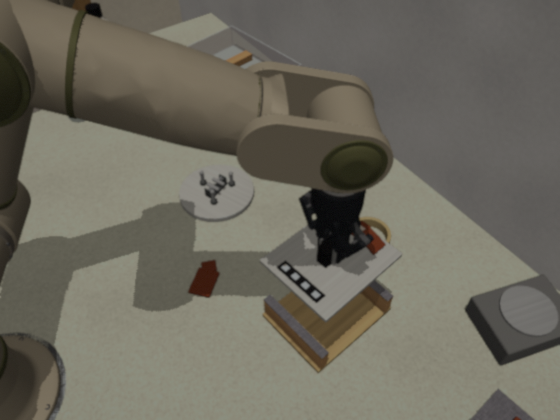

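Carrier is lifted, level, in the fingers: plate corners in the side view about (262,262), (325,312), (400,257); cradle empty.

Run:
```python
from h import *
im=cv2.imread('pics/l1.png');g=cv2.cvtColor(im,6)
p=np.array([[262,262],[325,312],[400,257]],np.float32).reshape(-1,1,2)
p=cv2.cornerSubPix(g,p,(5,5),(-1,-1),(3,40,.01)).reshape(-1,2);print(p)
for z in(172,168):
    q=[onz("side",*x,z)[:2] for x in p];print(z,np.round(q,1),"centre",((q[0]+q[2])/2).round(1),np.hypot(*(q[1]-q[0])),np.hypot(*(q[2]-q[1])))
    for d in(q[2]-q[1],):print(np.degrees(np.arctan2(d[1],d[0])))
```

```text
[[258.7852  258.99   ]
 [325.      312.     ]
 [402.38913 253.66235]]
172 [[ 470.2 -126. ]
 [ 497.6 -264. ]
 [ 667.5 -252.2]] centre [ 568.8 -189.1] 140.6437721593448 170.35803294402297
3.978716475737417
168 [[ 471.7 -123.5]
 [ 499.2 -262.3]
 [ 670.2 -250.4]] centre [ 570.9 -187. ] 141.49657309865677 171.3910078726917
3.978716475737428
```

>>> apply_moves(commands=[[1, -2.2, 8, 0, 0], [1, -2.2, 16, 0, 0], [1, -2.2, 24, 0, 0], [1, -2.2, 28, 0, 0], [1, -2.2, 28, 0, 0], [1, -2.2, 28, 0, 0], [1, -2.2, 28, 0, 0], [1, -2.2, 28, 0, 0], [1, -2.2, 28, 0, 0], [1, -2.2, 28, 0, 0], [1, -2.2, 28, 0, 0], [1, -2.2, 28, 0, 0], [1, -2.2, 28, 0, 0], [1, -2.2, 24, 0, 0], [1, -2.2, 16, 0, 0], [1, -2.2, 8, 0, 0]])

```text
time_s: 9.18
eef_pos: [551.7, 189.6, 199.4]
ee_rot: [0.0, -0.065, 0.998, -0.0]
force: [0.4, -0.6, -7.1]
grip_width: 0.242
grip_force: 78.8
```

>>> apply_moves(commands=[[1, 0, 0, 5, -3], [1, 0, 0, 12, -3], [1, 0, 0, 16, -3], [1, 0, 0, 16, -3], [1, 0, 0, 12, -2.6], [1, 0, 0, 8, 0], [1, 0, 0, 5, 0], [1, 0, 0, 0, 0], [1, 0, 0, 0, 0]], newtons=100)

```text
time_s: 10.3
eef_pos: [552.3, 188.4, 125.8]
ee_rot: [0.0, -0.19, 0.982, -0.0]
force: [-0.0, 1.0, -6.6]
grip_width: 0.243
grip_force: 98.5
```

Run:
```python
from h import *
st()
a=imaging.capture("top");b=imaging.capture("side")
z=lambda im,x,y:cv2.resize(cv2.convertScaleAbs(im[y:y+200,x:x+200],alpha=1.5),(400,400),interpolation=2)
cv2.imwrite("pics/s1.png",np.hstack([z(a,80,140),z(b,120,80)]))
```

```text
t 10.3 p [552.3 188.4 125.8] ydir 111.95 F [-0.   1.  -6.6] M [ 0.05 -0.03 -0.05] grip 20.7 98.5 tz [ 8.e-04  1.e-04 -1.e+00]
```

View pics/s1.png

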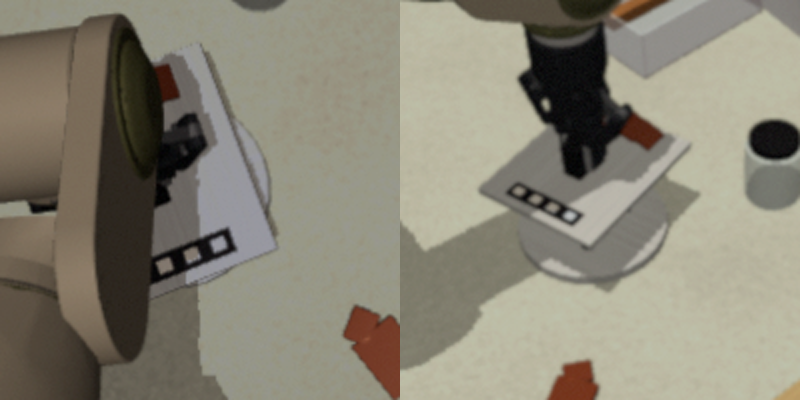

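Plate sits over the stand: top view corners about (181,161), (218.5,263.5); side view corners (160,174), (215,203.5), (265,152.5). Check the centre from these.

Run:
```python
from h import *
a=onz("top",181,161,99)[:2];b=onz("top",218.5,263.5,99)[:2];d=a-b;print("top",np.hypot(*d),np.degrees(np.arctan2(d[1],d[0])));u=d/np.hypot(*d)
print((a+b)/2+75*np.array([-u[1],u[0]]))
q=[onz("side",*x,99)[:2] for x in((160,174),(215,203.5),(265,152.5))]
print("side",(q[0]+q[2])/2,[np.hypot(*(q[i]-q[1])) for i in(0,2)])
d=q[2]-q[1];print(np.degrees(np.arctan2(d[1],d[0])))
print([tri(("top",181,161),("side",265,152.5)),tri(("top",218.5,263.5),("side",215,203.5))])
```

```text
top 177.17802794723946 21.512528262133028
[554.4707157  187.26171812]
side [555.59922944 184.93499405] [np.float64(148.9595011390146), np.float64(177.07496718286777)]
22.192588846039527
[(array([664.90467601, 150.32292632,  97.28405167]), np.float64(0.0608589672118016)), (array([500.48519357,  85.08139601,  95.53755897]), np.float64(1.6477265984277776))]
```

>>> apply_moves(commands=[[1, 1.3, 2.1, 4, 0], [1, 0, 0, 5, 0], [1, 0, 0, 4, 0], [1, 0, 0, 2, 0], [1, 0, 0, 1, 0], [1, 0, 0, 0, 0]])

```text
time_s: 11.15
eef_pos: [550.2, 189.9, 109.3]
ee_rot: [0.0, -0.19, 0.982, 0.0]
force: [3.4, 0.7, -9.2]
grip_width: 0.241
grip_force: 99.9
```

>>> apply_moves(commands=[[1, 0, 0, 1, 0], [1, 0, 0, 1, 0], [1, 0, 0, 0, 0]])

```text
time_s: 11.52
eef_pos: [550.3, 189.9, 107.6]
ee_rot: [0.0, -0.191, 0.982, -0.0]
force: [-3.5, -1.3, -4.2]
grip_width: 0.245
grip_force: 106.8
```

>>> apply_moves(commands=[[1, 0, 0, 1, 0], [1, 0, 0, 1, 0], [1, 0, 0, 0, 0]])

```text
time_s: 11.9
eef_pos: [550.5, 189.9, 105.8]
ee_rot: [0.001, -0.191, 0.982, -0.0]
force: [-5.6, -0.3, 9.9]
grip_width: 0.243
grip_force: 111.5
```

>>> apply_moves(commands=[[1, 0, 0, 1, 0], [1, 0, 0, 1, 0], [1, 0, 0, 0, 0]])

```text
time_s: 12.28
eef_pos: [549.7, 189.8, 102.7]
ee_rot: [-0.001, -0.191, 0.982, -0.0]
force: [1.2, -8.9, -2.7]
grip_width: 0.245
grip_force: 115.3
```

>>> apply_moves(commands=[[1, 0, 0, 1, 0], [1, 0, 0, 1, 0], [1, 0, 0, 0, 0]])

```text
time_s: 12.65
eef_pos: [549.9, 189.7, 101.0]
ee_rot: [-0.0, -0.191, 0.982, -0.0]
force: [0.6, -4.0, -3.5]
grip_width: 0.244
grip_force: 109.0
```

>>> apply_moves(commands=[[1, 0, 0, 1, 0], [1, 0, 0, 0, 0]])

```text
time_s: 12.9
eef_pos: [549.9, 189.8, 100.0]
ee_rot: [-0.0, -0.191, 0.982, -0.0]
force: [-2.9, -4.5, -0.7]
grip_width: 0.245
grip_force: 110.1
```

```bash
python3 -c "
from h import *
st()"
```

```text
t 12.9 p [549.9 189.8 100. ] ydir 111.97 F [-2.9 -4.5 -0.7] M [-0.47 -0.36 -0.39] grip 20.8 110.1 tz [-5.e-04 -2.e-04 -1.e+00]
```

>>> apply_moves(commands=[[1, 0, 0, 0.5, 0], [1, 0, 0, 0, 0]])

```text
time_s: 13.15
eef_pos: [550.0, 189.9, 99.6]
ee_rot: [-0.0, -0.191, 0.982, 0.0]
force: [-2.5, -3.0, -2.5]
grip_width: 0.246
grip_force: 110.1
```

```bash
python3 -c "
from h import *
st()"
```

```text
t 13.15 p [550.  189.9  99.6] ydir 111.97 F [-2.5 -3.  -2.5] M [-0.24 -0.22  0.04] grip 20.9 110.1 tz [-5.e-04  0.e+00 -1.e+00]
```

>>> apply_moves(commands=[[1, 0, 0, 0.5, 0], [1, 0, 0, 0, 0]])

```text
time_s: 13.4
eef_pos: [550.0, 189.9, 99.2]
ee_rot: [-0.0, -0.19, 0.982, 0.0]
force: [-3.7, 2.9, -0.2]
grip_width: 0.242
grip_force: 126.4
```

```bash
python3 -c "
from h import *
st()"
```

```text
t 13.4 p [550.  189.9  99.2] ydir 111.96 F [-3.7  2.9 -0.2] M [ 0.28  0.53 -0.21] grip 20.6 126.4 tz [-3.e-04  2.e-04 -1.e+00]
```

>>> apply_moves(commands=[[1, 0, 0, 0.4, 0], [1, 0, 0, 0, 0]], newtons=70)

```text
time_s: 13.65
eef_pos: [550.1, 189.9, 98.8]
ee_rot: [-0.0, -0.191, 0.982, -0.0]
force: [0.6, -3.2, -5.0]
grip_width: 0.244
grip_force: 112.2
```

```bash
python3 -c "
from h import *
st()"
```

```text
t 13.65 p [550.1 189.9  98.8] ydir 111.97 F [ 0.6 -3.2 -5. ] M [-0.09 -0.9   0.12] grip 20.7 112.2 tz [-1.e-04 -1.e-04 -1.e+00]
```

>>> apply_moves(commands=[[1, 0, 0, 0.4, 0], [1, 0, 0, 0, 0]])

```text
time_s: 13.9
eef_pos: [550.1, 189.9, 98.5]
ee_rot: [-0.0, -0.19, 0.982, 0.0]
force: [-4.9, 2.9, -4.1]
grip_width: 0.242
grip_force: 114.5
```

```bash
python3 -c "
from h import *
st()"
```

```text
t 13.9 p [550.1 189.9  98.5] ydir 111.95 F [-4.9  2.9 -4.1] M [0.29 1.26 0.12] grip 20.6 114.5 tz [-1.e-04  2.e-04 -1.e+00]
```

>>> apply_moves(commands=[[1, 0, 0, 0, 0], [1, 0, 0, 0, 0]])

```text
time_s: 14.15
eef_pos: [550.1, 190.0, 98.5]
ee_rot: [-0.0, -0.19, 0.982, 0.0]
force: [-4.1, 5.7, -4.4]
grip_width: 0.243
grip_force: 130.2
```

```bash
python3 -c "
from h import *
for i in range(8): st(); imaging.capture('top')"
```

```text
t 14.15 p [550.1 190.   98.5] ydir 111.95 F [-4.1  5.7 -4.4] M [ 0.89 -0.02 -0.4 ] grip 20.7 130.2 tz [-1.e-04  3.e-04 -1.e+00]
t 14.2 p [550.1 189.7  98.4] ydir 111.97 F [ 0.6 -0.5 -5.3] M [ 0.24 -0.17 -0.04] grip 21.4 119.0 tz [ 0.e+00 -4.e-04 -1.e+00]
t 14.25 p [550.2 189.7  98.5] ydir 111.97 F [-3.4  1.5 -3.2] M [ 0.76 -0.36 -0.04] grip 20.8 128.0 tz [ 0.e+00 -4.e-04 -1.e+00]
t 14.3 p [550.1 189.7  98.4] ydir 111.96 F [ 1.3  0.4 -6.7] M [-0.24 -0.04 -0.24] grip 20.3 113.7 tz [-1.e-04 -2.e-04 -1.e+00]
t 14.35 p [550.1 189.8  98.4] ydir 111.96 F [-0.1 -3.  -2.8] M [-0.8   0.13 -0.12] grip 20.7 121.2 tz [-0. -0. -1.]
t 14.4 p [550.2 189.7  98.5] ydir 111.97 F [-5.2  0.7 -1.3] M [ 0.83 -1.36 -0.26] grip 20.8 122.1 tz [ 3.e-04 -4.e-04 -1.e+00]
t 14.45 p [550.2 189.7  98.5] ydir 111.97 F [ 1.4  3.7 -4.7] M [0.52 0.56 0.05] grip 20.5 123.6 tz [ 1.e-04 -3.e-04 -1.e+00]
t 14.5 p [550.3 189.7  98.6] ydir 111.97 F [ 3.6  6.7 -9.2] M [-0.35  2.2   0.28] grip 20.3 116.9 tz [ 2.e-04 -4.e-04 -1.e+00]
```

>>> apply_moves(commands=[[1, 0, 0, 0, 0], [1, 0, 0, 0, 0]], newtons=35)

```text
time_s: 14.8
eef_pos: [550.0, 190.0, 98.5]
ee_rot: [-0.0, -0.191, 0.982, 0.0]
force: [1.1, -2.5, -4.0]
grip_width: 0.242
grip_force: 129.2
```

```bash
cat >> h.py <<'E'
def avg(n=6):
    L=[]
    for i in range(n):
        s=sense();L.append(np.r_[s["eef_pos"],s["force"],s["wrist_torque"],s["grip_force"]]);imaging.capture("top")
    L=np.array(L);print("t",s["time_s"],"mean",L.mean(0).round(2),"sd",L.std(0)[3:].round(1))
E
python3 -c "
from h import *
avg()"
```

```text
t 15.05 mean [ 5.5007e+02  1.8995e+02  9.8470e+01  7.0000e-01 -1.6600e+00 -5.7500e+00
 -4.4000e-01  4.5000e-01 -7.0000e-02  1.2060e+02] sd [2.4 2.8 1.3 0.8 0.4 0.4 8.2]
```

>>> apply_moves(commands=[[1, 0, 0, 0.6, 0], [1, 0, 0, 0, 0]])

```text
time_s: 15.35
eef_pos: [549.9, 190.0, 97.6]
ee_rot: [-0.0, -0.19, 0.982, 0.0]
force: [-0.9, 9.2, -7.6]
grip_width: 0.248
grip_force: 112.3
```

```bash
python3 -c "
from h import *
avg(4)"
```

```text
t 15.5 mean [ 5.5000e+02  1.8988e+02  9.7660e+01 -1.3700e+00  4.5000e+00 -6.3900e+00
  1.1300e+00 -6.2000e-01  1.1000e-01  1.1880e+02] sd [3.1 2.8 0.8 0.7 1.3 0.5 7.6]
```

>>> apply_moves(commands=[[1, 0, 0, 0.6, 0], [1, 0, 0, 0, 0]])

```text
time_s: 15.8
eef_pos: [550.0, 189.9, 97.1]
ee_rot: [-0.0, -0.19, 0.982, 0.0]
force: [6.8, 3.8, -9.6]
grip_width: 0.235
grip_force: 113.9
```

```bash
python3 -c "
from h import *
avg(4)"
```

```text
t 15.95 mean [ 5.5001e+02  1.8991e+02  9.7160e+01  4.1600e+00  1.7300e+00 -7.1800e+00
  3.3000e-01  3.3000e-01 -4.7000e-01  1.1717e+02] sd [2.3 1.3 1.8 0.1 0.9 0.2 2.5]
```

>>> apply_moves(commands=[[1, 0, 0, 0.6, 0], [1, 0, 0, 0, 0]])

```text
time_s: 16.25
eef_pos: [550.1, 189.6, 96.5]
ee_rot: [-0.0, -0.191, 0.982, -0.0]
force: [0.4, -0.3, -8.4]
grip_width: 0.249
grip_force: 120.0
```

```bash
python3 -c "
from h import *
avg(4)"
```

```text
t 16.4 mean [ 5.5008e+02  1.8976e+02  9.6540e+01 -8.8000e-01 -5.5000e-01 -8.6400e+00
  1.1000e-01 -4.0000e-02 -4.0000e-02  1.1448e+02] sd [2.7 1.1 0.8 0.2 0.2 0.2 5. ]
```

>>> apply_moves(commands=[[1, 0, 0, 0.5, 0], [1, 0, 0, 0, 0]])

```text
time_s: 16.7
eef_pos: [550.1, 189.7, 96.1]
ee_rot: [-0.0, -0.191, 0.982, -0.0]
force: [2.3, 2.0, -8.3]
grip_width: 0.241
grip_force: 120.0
```

```bash
python3 -c "
from h import *
avg(4)"
```

```text
t 16.85 mean [ 5.5006e+02  1.8983e+02  9.6100e+01 -2.1100e+00  7.1000e-01 -7.8600e+00
  1.7000e-01 -1.1000e-01 -0.0000e+00  1.1733e+02] sd [4.4 0.8 1.2 0.3 0.8 0.1 2.1]
```

>>> apply_moves(commands=[[1, 0, 0, 0.5, 0], [1, 0, 0, 0, 0]])

```text
time_s: 17.15
eef_pos: [549.9, 189.9, 95.5]
ee_rot: [-0.0, -0.191, 0.982, 0.0]
force: [-1.2, -2.9, -7.1]
grip_width: 0.241
grip_force: 116.8
```

```bash
python3 -c "
from h import *
avg(4)"
```

```text
t 17.3 mean [ 5.5001e+02  1.8986e+02  9.5570e+01 -2.5000e+00 -3.0000e-01 -8.0300e+00
  3.4000e-01  4.1000e-01 -6.0000e-02  1.1452e+02] sd [2.8 2.  1.7 0.5 0.4 0.2 2.6]
```

>>> apply_moves(commands=[[1, 0, 0, 0.4, 0], [1, 0, 0, 0, 0]])

```text
time_s: 17.6
eef_pos: [550.2, 189.9, 95.3]
ee_rot: [0.0, -0.19, 0.982, 0.0]
force: [3.6, -0.1, -7.5]
grip_width: 0.244
grip_force: 111.7
```

```bash
python3 -c "
from h import *
avg(4)"
```

```text
t 17.75 mean [ 5.5020e+02  1.8983e+02  9.5320e+01  4.4300e+00  3.6500e+00 -9.2300e+00
  4.8000e-01 -5.1000e-01 -2.0000e-02  1.1527e+02] sd [1.  6.2 1.1 0.9 0.6 0.2 5.6]
```

>>> apply_moves(commands=[[1, 0, 0, 0.4, 0], [1, 0, 0, 0, 0]])

```text
time_s: 18.05
eef_pos: [549.9, 189.8, 94.7]
ee_rot: [-0.0, -0.191, 0.982, -0.0]
force: [-7.0, -4.2, -8.1]
grip_width: 0.245
grip_force: 113.7
```

```bash
python3 -c "
from h import *
avg(3)"
```

```text
t 18.15 mean [ 5.4998e+02  1.8982e+02  9.4740e+01 -7.4400e+00 -1.7600e+00 -7.9300e+00
  9.0000e-02  1.9000e-01  4.4000e-01  1.1531e+02] sd [2.4 2.  1.4 0.8 1.1 0.1 6.3]
```

>>> apply_moves(commands=[[1, 0, 0, 0.4, 0], [1, 0, 0, 0, 0]])

```text
time_s: 18.45
eef_pos: [550.2, 190.0, 94.6]
ee_rot: [0.0, -0.19, 0.982, 0.0]
force: [5.0, 6.0, -11.2]
grip_width: 0.247
grip_force: 107.2
```

```bash
python3 -c "
from h import *
avg(3)
a=imaging.capture('top');b=imaging.capture('side')
z=lambda im,x,y:cv2.resize(cv2.convertScaleAbs(im[y:y+133,x:x+133],alpha=1.5),(400,400),interpolation=2)
cv2.imwrite('pics/s2.png',np.hstack([z(a,120,145),z(b,150,110)]))"
```

```text
t 18.55 mean [ 5.5013e+02  1.8994e+02  9.4560e+01 -4.1000e-01  3.1500e+00 -8.6400e+00
  6.5000e-01 -6.7000e-01 -4.6000e-01  1.1054e+02] sd [3.9 3.4 1.8 0.4 0.4 0.3 3.5]
```

View pics/s2.png

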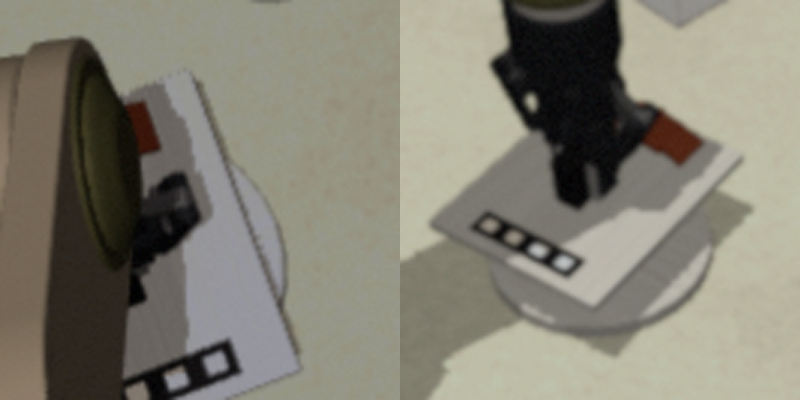

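Plate is low over the stand and looks level; top corners (183.3,168.3), (220,268.3), side (264,162.3), (215.7,212).

Run:
```python
from h import *
print([tri(("top",183.3,168.3),("side",264,162.3)),tri(("top",220,268.3),("side",215.7,212))])
```

```text
[(array([661.06019091, 151.55650589,  68.92918455]), np.float64(1.8574938939618582)), (array([496.11602917,  84.15328429,  73.09063586]), np.float64(6.493358856826711))]
```

Run:
```python
from h import *
def feats(fn,sx,ox,oy,box):
    im=cv2.imread(fn)[:,400:];x,y,w,h=box;g=cv2.cvtColor(im,6)[y:y+h,x:x+w]
    b=(g<75).astype(np.uint8);k,l,s,c=cv2.connectedComponentsWithStats(b);i=1+np.argmax(s[1:,4])
    ct=max(cv2.findContours((l==i).astype(np.uint8),0,1)[0],key=cv2.contourArea)
    r=cv2.boxPoints(cv2.minAreaRect(ct)); m=cv2.moments(ct);
    f=np.r_[[[m["m10"]/m["m00"],m["m01"]/m["m00"]]],r]
    return (f+[x,y]+.5)/sx-.5+[ox,oy]
A=feats("pics/s1.png",2,120,80,(95,170,100,65));B=feats("pics/s2.png",3,150,110,(60,195,135,95))
print(A.round(1).tolist(),B.round(1).tolist())
P=[onz("side",*a,99) for a in A]
for dz in(-26,-28,-30,-31.2,-33):
    print(dz,[(B[i]-proj("side",P[i]+np.array([-2.1,1.5,dz]))).round(2).tolist() for i in range(5)])
```

```text
[[186.9, 178.9], [172.6, 176.6], [176.0, 169.5], [204.3, 182.9], [200.9, 190.1]] [[187.0, 188.4], [173.2, 185.9], [176.7, 179.0], [204.1, 192.7], [200.7, 199.7]]
-26 [[-0.41, 0.76], [-0.22, 0.61], [-0.08, 0.81], [-0.37, 1.1], [-0.51, 0.91]]
-28 [[-0.55, 0.1], [-0.38, -0.04], [-0.23, 0.15], [-0.48, 0.44], [-0.62, 0.26]]
-30 [[-0.68, -0.55], [-0.53, -0.69], [-0.38, -0.5], [-0.6, -0.21], [-0.74, -0.39]]
-31.2 [[-0.76, -0.94], [-0.62, -1.09], [-0.47, -0.9], [-0.66, -0.6], [-0.82, -0.78]]
-33 [[-0.89, -1.53], [-0.76, -1.67], [-0.6, -1.48], [-0.77, -1.19], [-0.92, -1.37]]
```

The plate came down only 28.6 mm for 31.2 mm of TCP travel, so it rides on the balls (about 63 mm) and the handle crept in the vibrating grip. It is past the jaws, so a brief release and a light regrip is allowed.

>>> apply_moves(commands=[[0.3, 0, 0, 0, 0], [0.3, 0, 0, 0, 0], [0.3, 0, 0, -1, 0], [0.3, 0, 0, -1, 0], [0.3, 0, 0, 0, 0]], newtons=20)

```text
time_s: 19.32
eef_pos: [550.2, 189.9, 96.7]
ee_rot: [0.0, -0.191, 0.982, -0.0]
force: [0.1, 0.0, -0.0]
grip_width: 0.35
grip_force: 0.0
```

```bash
cat >> h.py <<'E'
def feat(im):
    x,y,w,h=165,165,55,45
    g=cv2.cvtColor(im,6)[y:y+h,x:x+w];g=cv2.resize(cv2.convertScaleAbs(g,alpha=1.5),None,fx=3,fy=3,interpolation=2)
    b=(g<75).astype(np.uint8);k,l,s,c=cv2.connectedComponentsWithStats(b);i=1+np.argmax(s[1:,4])
    ct=max(cv2.findContours((l==i).astype(np.uint8),0,1)[0],key=cv2.contourArea);m=cv2.moments(ct)
    f=np.r_[[[m["m10"]/m["m00"],m["m01"]/m["m00"]]],cv2.boxPoints(cv2.minAreaRect(ct))]
    return (f+.5)/3-.5+[x,y]
E
python3 - <<'E'
from h import *
st();print(feat(imaging.capture("side")).round(2).tolist())
E
```

```text
t 19.32 p [550.2 189.9  96.7] ydir 111.97 F [ 0.1  0.  -0. ] M [-0.02 -0.03 -0.01] grip 29.8 0.0 tz [ 4.e-04  1.e-04 -1.e+00]
[[209.82, 170.56], [200.33, 164.67], [219.33, 164.67], [219.33, 179.0], [200.33, 179.0]]
```

>>> apply_moves(commands=[[1, 0, 0, 0, 0], [1, 0, 0, 0, 0], [1, 0, 0, 0, 0], [1, 0, 0, 0, 0]], newtons=20)

```text
time_s: 19.88
eef_pos: [550.1, 190.1, 96.5]
ee_rot: [0.0, -0.191, 0.982, 0.0]
force: [0.3, 2.5, -0.4]
grip_width: 0.257
grip_force: 24.6
```

Run:
```python
from h import *
avg(3);print(feat(imaging.capture("side")).round(2).tolist())
```

```text
t 19.975 mean [ 5.5011e+02  1.9003e+02  9.6500e+01  1.0000e-01  2.8300e+00 -2.0000e-02
  4.7000e-01  6.0000e-02  1.4000e-01  2.4640e+01] sd [0.2 0.5 0.3 0.  0.  0.  0. ]
[[209.66, 170.45], [200.33, 164.67], [219.33, 164.67], [219.33, 178.67], [200.33, 178.67]]
```

>>> apply_moves(commands=[[1, 0, 0, 0.3, 0], [1, 0, 0, 0.3, 0], [1, 0, 0, 0, 0]])

```text
time_s: 20.45
eef_pos: [550.2, 190.0, 96.4]
ee_rot: [0.0, -0.191, 0.982, 0.0]
force: [-1.3, 3.1, 5.3]
grip_width: 0.261
grip_force: 25.3
```

>>> apply_moves(commands=[[1, 2, 0, 0, 0], [1, 2, 0, 0, 0], [1, 0, 0, 0, 0]])

```text
time_s: 20.82
eef_pos: [547.2, 188.7, 96.5]
ee_rot: [0.001, -0.19, 0.982, 0.0]
force: [2.0, 3.6, 2.9]
grip_width: 0.255
grip_force: 25.2
```

```bash
sed -i 's/x,y,w,h=165,165,55,45/x,y,w,h=160,176,48,32/' h.py
python3 - <<'E'
from h import *
st();print(feat(imaging.capture("side")).round(2).tolist())
E
```

```text
t 20.82 p [547.2 188.7  96.5] ydir 111.95 F [2.  3.6 2.9] M [ 0.92 -0.3   0.07] grip 21.6 25.2 tz [ 2.9e-03  9.0e-04 -1.0e+00]
[[185.85, 189.02], [172.33, 186.6], [175.97, 179.6], [202.63, 193.46], [198.99, 200.46]]
```

>>> apply_moves(commands=[[1, 0, 2, 0, 0], [1, 0, 2, 0, 0], [1, 0, 0, 0, 0]])

```text
time_s: 21.25
eef_pos: [546.0, 190.8, 96.5]
ee_rot: [0.001, -0.19, 0.982, -0.001]
force: [2.8, -3.8, 5.3]
grip_width: 0.257
grip_force: 25.3
```

>>> apply_moves(commands=[[1, -2, 0, 0, 0], [1, -2, 0, 0, 0], [1, 0, 0, 0, 0]])

```text
time_s: 21.62
eef_pos: [548.4, 192.3, 96.0]
ee_rot: [-0.001, -0.191, 0.982, -0.001]
force: [-1.4, -5.2, 7.1]
grip_width: 0.252
grip_force: 25.6
```

>>> apply_moves(commands=[[1, -2, 0, 0, 0], [1, -2, 0, 0, 0], [1, 0, 0, 0, 0]])

```text
time_s: 22.0
eef_pos: [551.4, 193.7, 95.6]
ee_rot: [-0.002, -0.19, 0.982, -0.001]
force: [-3.9, -6.6, 5.5]
grip_width: 0.251
grip_force: 25.5
```

>>> apply_moves(commands=[[1, 0, -2, 0, 0], [1, 0, -2, 0, 0], [1, 0, 0, 0, 0]])

```text
time_s: 22.38
eef_pos: [552.5, 192.4, 95.6]
ee_rot: [-0.002, -0.19, 0.982, 0.001]
force: [-4.0, 7.4, 4.7]
grip_width: 0.257
grip_force: 25.6
```

>>> apply_moves(commands=[[1, 0, -2, 0, 0], [1, 0, -2, 0, 0], [1, 0, 0, 0, 0]])

```text
time_s: 22.75
eef_pos: [553.9, 190.0, 95.5]
ee_rot: [-0.001, -0.191, 0.982, 0.002]
force: [-4.5, 14.3, 3.0]
grip_width: 0.256
grip_force: 29.7
```

Run:
```python
from h import *
st();print(feat(imaging.capture("side")).round(2).tolist())
```

```text
t 22.75 p [553.9 190.   95.5] ydir 112.0 F [-4.5 14.3  3. ] M [3.02 0.7  0.46] grip 21.8 29.7 tz [-0.003   0.0039 -1.    ]
[[188.25, 187.31], [174.27, 184.8], [177.73, 177.87], [205.33, 191.67], [201.87, 198.6]]
```

Lateral force jumped to 14 N and the plate sank about 1 mm: it seems caught by the grooves. Relieve and let go to see.

>>> apply_moves(commands=[[1, 0, 1.5, 0, 0], [1, 0.5, 0.5, 0, 0], [1, 0, 0, 0, 0]])

```text
time_s: 23.18
eef_pos: [553.7, 190.3, 95.6]
ee_rot: [-0.0, -0.191, 0.982, 0.001]
force: [0.9, 6.6, 1.1]
grip_width: 0.259
grip_force: 28.6
```

>>> apply_moves(commands=[[0.4, 0, 0, 0, 0], [0.3, 0, 0, -1, 0], [0.3, 0, 0, 0, 0], [0.3, 0, 0, 0, 0]])

```text
time_s: 23.68
eef_pos: [554.1, 189.2, 96.9]
ee_rot: [-0.0, -0.19, 0.982, -0.0]
force: [0.5, -1.0, -0.4]
grip_width: 0.35
grip_force: 0.0
```

Run:
```python
from h import *
st();im=imaging.capture("side");f=feat(im);print(f.round(2).tolist());cv2.imwrite("pics/s3.png",im);t=imaging.capture("top");cv2.imwrite("pics/t3.png",t)
B=np.array([[187.0,188.4],[173.2,185.9],[176.7,179.0],[204.1,192.7],[200.7,199.7]])
P=[onz("side",*b,71) for b in B]
d=np.array([[*proj("side",p+e)-proj("side",p)] for p in P[:1] for e in np.eye(3)]);print(d.round(2).tolist(),(f-B).round(2).tolist())
```

```text
t 23.68 p [554.1 189.2  96.9] ydir 111.96 F [ 0.5 -1.  -0.4] M [-0.    0.02 -0.04] grip 29.8 0.0 tz [-1.e-04 -1.e-04 -1.e+00]
[[190.07, 189.79], [176.27, 187.5], [179.55, 180.63], [208.08, 194.25], [204.8, 201.12]]
[[0.42, -0.2], [-0.22, -0.28], [-0.07, -0.33]] [[3.07, 1.39], [3.07, 1.6], [2.85, 1.63], [3.98, 1.55], [4.1, 1.42]]
```

Run:
```python
import cv2,numpy as np
a=cv2.imread('pics/t3.png');b=cv2.imread('pics/s3.png')
z=lambda im,x,y:cv2.resize(cv2.convertScaleAbs(im[y:y+133,x:x+133],alpha=1.5),(400,400),interpolation=2)
n=np.hstack([z(a,120,145),z(b,150,110)]);cv2.imwrite('pics/s3z.png',n)
```

```text
(no output)
```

View pics/s3z.png

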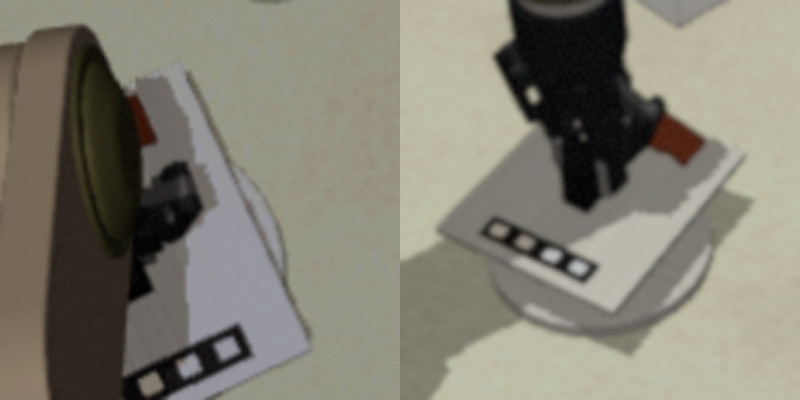

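Released, the plate has turned about 4–5° (top edge now (180,166)–(224,261)), so it is not home, only some balls are in. Measuring where it lies.

Run:
```python
from h import *
def rep(tc,sc,z):
    a,b=[onz("top",*p,z)[:2] for p in tc];d=a-b;u=d/np.hypot(*d)
    print("top len",np.hypot(*d).round(1),"yaw",np.degrees(np.arctan2(d[1],d[0])).round(1),((a+b)/2+75*np.array([-u[1],u[0]])).round(1),end=" ")
    q=[onz("side",*p,z)[:2] for p in sc];d=q[2]-q[1];print("side yaw",np.degrees(np.arctan2(d[1],d[0])).round(1),((q[0]+q[2])/2).round(1))
    print([tri(("top",*tc[0]),("side",*sc[2])),tri(("top",*tc[1]),("side",*sc[1]))])
rep([(180,166),(224,261)],[(162.7,186.7),(221.3,214.3),(265,160.7)],70)
rep([(183.3,168.3),(220,268.3)],[(160,184.7),(215.7,212),(264,162.3)],71)
```

```text
top len 176.8 yaw 26.1 [551.5 185.8] side yaw 26.6 [554.8 183. ]
[(array([666.72304364, 157.67863612,  65.74239295]), np.float64(3.5789213930027794)), (array([507.16065445,  79.60091207,  63.18201603]), np.float64(3.5757819563815074))]
top len 178.9 yaw 21.6 [548.9 188.4] side yaw 22.0 [551. 185.]
[(array([661.06019091, 151.55650589,  68.92918455]), np.float64(1.8574938939618582)), (array([496.11602917,  84.15328429,  73.09063586]), np.float64(6.493358856826711))]
```

>>> apply_moves(commands=[[0.3, 0, 0, 0, -4.4], [0.3, 0, 0, 0, 0], [1, 0, 0, 0, 0], [1, 0, 0, 0, 0], [1, 0, 0, 0, 0], [1, 0, 0, 0, 0]], newtons=20)

```text
time_s: 24.52
eef_pos: [554.8, 188.8, 97.7]
ee_rot: [0.001, -0.227, 0.974, -0.0]
force: [1.0, -4.2, 4.5]
grip_width: 0.26
grip_force: 21.0
```

Run:
```python
from h import *
st();print(feat(imaging.capture("side")).round(2).tolist())
```

```text
t 24.52 p [554.8 188.8  97.7] ydir 116.26 F [ 1.  -4.2  4.5] M [-0.4   0.09 -0.08] grip 22.1 21.0 tz [ 1.7e-03 -6.0e-04 -1.0e+00]
[[189.93, 189.64], [176.11, 187.95], [179.17, 180.89], [208.05, 193.4], [204.99, 200.46]]
```

>>> apply_moves(commands=[[1, 0.8, 0, 0, 0], [1, 0, 0, 0, 0]])

```text
time_s: 24.82
eef_pos: [554.5, 188.7, 97.7]
ee_rot: [0.002, -0.227, 0.974, -0.0]
force: [3.6, -3.2, 4.8]
grip_width: 0.259
grip_force: 20.2
```

>>> apply_moves(commands=[[1, -0.8, 0, 0, 0], [1, -0.8, 0, 0, 0], [1, 0, 0, 0, 0]])

```text
time_s: 25.2
eef_pos: [554.9, 189.0, 97.6]
ee_rot: [-0.0, -0.228, 0.974, -0.001]
force: [-1.1, -6.9, 8.5]
grip_width: 0.262
grip_force: 19.7
```

>>> apply_moves(commands=[[1, 0.8, 0, 0, 0], [1, 0, 0.8, 0, 0], [1, 0, 0, 0, 0]])

```text
time_s: 25.58
eef_pos: [554.6, 189.1, 97.6]
ee_rot: [0.001, -0.228, 0.974, -0.001]
force: [2.3, -8.3, 6.5]
grip_width: 0.261
grip_force: 19.5
```

>>> apply_moves(commands=[[1, 0, -0.8, 0, 0], [1, 0, -0.8, 0, 0], [1, 0, 0, 0, 0]])

```text
time_s: 25.95
eef_pos: [554.7, 188.7, 97.6]
ee_rot: [0.001, -0.227, 0.974, 0.0]
force: [-0.0, -1.4, 8.1]
grip_width: 0.26
grip_force: 21.5
```

Run:
```python
from h import *
st();print(feat(imaging.capture("side")).round(2).tolist())
```

```text
t 25.95 p [554.7 188.7  97.6] ydir 116.3 F [-0.  -1.4  8.1] M [ 0.13  0.15 -0.05] grip 22.1 21.5 tz [ 9.e-04  6.e-04 -1.e+00]
[[187.82, 188.77], [176.16, 187.83], [179.2, 180.91], [201.86, 190.89], [198.82, 197.8]]
```

>>> apply_moves(commands=[[1, 1.2, 0.8, -0.5, 0], [1, 1.2, 0, 0, 0], [1, 0, 0, 0, 0]])

```text
time_s: 26.38
eef_pos: [553.3, 188.5, 98.0]
ee_rot: [0.002, -0.227, 0.974, 0.0]
force: [7.4, -1.6, 1.4]
grip_width: 0.262
grip_force: 19.4
```

>>> apply_moves(commands=[[1, -1.2, 0, 0, 0], [1, -1.2, 0, 0, 0], [1, -1.2, 0, 0, 0], [1, -1.2, 0, 0, 0], [1, 0, 0, 0, 0]])

```text
time_s: 27.0
eef_pos: [555.1, 189.3, 97.7]
ee_rot: [-0.002, -0.228, 0.974, -0.001]
force: [-6.6, -10.1, 11.9]
grip_width: 0.26
grip_force: 20.5
```

>>> apply_moves(commands=[[1, 1.2, 0, 0, 0], [1, 1.2, 0, 0, 0], [1, 0, 1.2, 0, 0], [1, 0, 1.2, 0, 0], [1, 0, 0, 0, 0]])

```text
time_s: 27.62
eef_pos: [554.0, 189.7, 98.0]
ee_rot: [0.001, -0.228, 0.974, -0.002]
force: [3.6, -11.9, 4.8]
grip_width: 0.255
grip_force: 19.3
```

>>> apply_moves(commands=[[1, 0, -1.2, 0, 0], [1, 0, -1.2, 0, 0], [1, 0, -1.2, 0, 0], [1, 0, -1.2, 0, 0], [1, 0, 0, 0, 0]])

```text
time_s: 28.25
eef_pos: [554.5, 188.6, 97.8]
ee_rot: [-0.0, -0.228, 0.974, 0.001]
force: [-2.0, 4.7, 6.7]
grip_width: 0.256
grip_force: 25.8
```

Sideways pushes of ±2.4 mm now move it barely ±0.6 mm with 8–10 N: it is caught. Let go, back off upwards and check height and level with a free view.

>>> apply_moves(commands=[[1, 0, 1.2, 0, 0], [1, 0, 0.4, 0, 0], [0.4, 0, 0, 0, 0], [-0.2, 0, 0, 0, 0], [-0.6, 0, 0, 0, 0], [-0.6, 0, 0, 0, 0], [-0.6, 0, 0, -8, 0], [-0.6, 0, 0, -20, 0], [-0.6, 0, 0, -30, 0], [-0.6, 0, 0, -30, 0], [-0.6, 0, 0, -30, 0], [-0.6, 40, 0, -20, 0], [-0.6, 60, 0, 0, 0], [-0.6, 60, 0, 0, 0], [-0.6, 60, 0, 0, 0], [-0.6, 30, 0, 0, 0], [-0.6, 0, 0, 0, 0]])

```text
time_s: 30.38
eef_pos: [329.6, 77.2, 236.2]
ee_rot: [0.001, -0.227, 0.974, -0.0]
force: [1.2, -0.1, 1.0]
grip_width: 0.8
grip_force: 0.0
```

Run:
```python
from h import *
st()
a=imaging.capture("top");b=imaging.capture("side");cv2.imwrite("pics/t4.png",a);cv2.imwrite("pics/s4.png",b)
z=lambda im,x,y:cv2.resize(cv2.convertScaleAbs(im[y:y+133,x:x+133],alpha=1.5),(400,400),interpolation=2)
cv2.imwrite('pics/z4.png',np.hstack([z(a,110,165),z(b,150,110)]))
```

```text
t 30.38 p [329.6  77.2 236.2] ydir 116.29 F [ 1.2 -0.1  1. ] M [ 0.02  0.02 -0.  ] grip 68.0 0.0 tz [ 2.e-03 -3.e-04 -1.e+00]
```

View pics/z4.png

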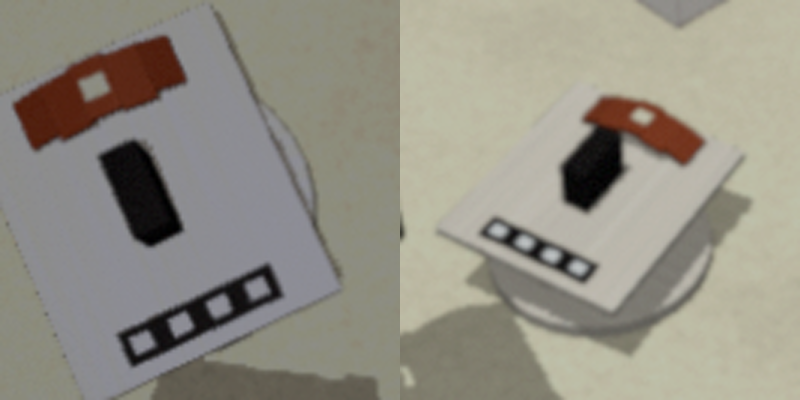

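Free view: plate on the stand, handle and bar clear; bar squares and corners visible in both views. Triangulating the bar's squares, the sherd's square and corners, with the starting pictures (plate top known at 63) as reference.

Run:
```python
from h import *
def sq(fn,seeds):
    g=cv2.cvtColor(cv2.imread(fn),6);out=[]
    G=cv2.resize(g,None,fx=8,fy=8,interpolation=cv2.INTER_CUBIC)
    for u,v in seeds:
        x0,y0=int((u-6)*8),int((v-6)*8);w=G[y0:y0+96,x0:x0+96].astype(float)
        c=w[40:56,40:56].mean();d=np.percentile(w,8);b=(w>(c+d)/2).astype(np.uint8)
        k,l,s,ce=cv2.connectedComponentsWithStats(b);i=l[48,48];out.append(((ce[i]+[x0,y0]+.5)/8-.5).tolist()+[s[i,4]/64])
    return np.array(out)
T0=lambda x,y:(310+x/2.5,160+(y-300)/2.5)
S0=lambda x,y:(250+(x-400)/2.5,245+(y-300)/2.5)
T1=lambda x,y:(110+x/3,165+y/3)
S1=lambda x,y:(150+(x-400)/3,110+y/3)
t0=sq("pics/top0.png",[T0(160,574),T0(193,570),T0(226,565),T0(259,560)])
s0=sq("pics/side0.png",[S0(486,446),S0(510,466),S0(532,487),S0(556,509)])
t1=sq("pics/t4.png",[T1(142,344),T1(181,324),T1(219,307),T1(258,290)])
s1=sq("pics/s4.png",[S1(497,231),S1(524,242),S1(551,255),S1(578,268)])
print(np.c_[t0,s0].round(1));print(np.c_[t1,s1].round(1))
for t,s in((t0,s0),(t1,s1)):
    for a,b in zip(t,s): p,e=tri(("top",*a[:2]),("side",*b[:2]));print(p.round(1),round(e,1))
for n,a,b in(("sq",T1(94,87),S1(642,117)),("+x-y",T1(210,5),S1(745,152)),("-x-y",T1(341,288),S1(614,313))):
    p,e=tri(("top",*a),("side",*b));print(n,p.round(1),round(e,1))
# foot reference heights: rightmost/other
```

```text
[[373.5 269.3  43.8 285.  302.6  37.2]
 [386.9 267.4  44.  293.9 310.8  38.8]
 [400.4 265.6  44.5 302.7 319.3  40.7]
 [413.7 263.8  43.3 312.2 327.9  41.2]]
[[156.8 278.4  45.8 182.2 186.1  21.8]
 [169.6 272.4  47.1 191.1 190.1  24.7]
 [182.4 266.4  46.7 199.9 194.4  25.1]
 [195.1 260.4  44.  208.9 198.5  22.8]]
[ 493.9 -164.6   65.6] 1.9
[ 497.1 -186.8   65.5] 2.0
[ 499.9 -209.    65.7] 1.7
[ 503.1 -231.3   65.7] 2.0
[476.7 187.2  73.4] 1.6
[486.7 166.8  72.5] 2.0
[496.6 146.7  70.7] 1.8
[506.5 126.5  69.8] 1.8
sq [613.8 215.1  86.4] 3.5
+x-y [665.9 157.3  66.4] 4.6
-x-y [507.3  80.2  62.4] 3.9
```

The bar's +y end stands about 4 mm higher than its −y end, with +y side up and yaw 4.4° past the stand's: the 210° and 330° balls are in their grooves, but the +y ball still rides. From the geometry, home is about 5.8 mm further along own +x while turning back 4.4°. Regrip and do that.

>>> apply_moves(commands=[[-0.6, -30, 0, 0, 0], [-0.6, -60, 0, 0, 0], [-0.6, -60, 0, 0, 0], [-0.6, -60, 0, 0, 0], [-0.6, -40, 0, 20, 0], [-0.6, 0, 0, 30, 0], [-0.6, 0, 0, 30, 0], [-0.6, 0, 0, 30, 0], [-0.6, 0, 0, 20, 0], [-0.6, 0, 0, 7, 0], [-0.2, 0, 0, 0, 0], [0.2, 0, 0, 0, 0], [0.4, 0, 0, 0, 0]])

```text
time_s: 32.1
eef_pos: [554.9, 188.6, 99.2]
ee_rot: [0.001, -0.228, 0.974, -0.0]
force: [0.8, -0.9, 1.5]
grip_width: 0.305
grip_force: 0.4
```

>>> apply_moves(commands=[[1, 0, 0, 0, 0], [1, 0, 0, 0, 0], [1, 0, 0, 0, 0], [1, 0, 0, 0, 0]], newtons=25)

```text
time_s: 32.6
eef_pos: [555.1, 188.4, 99.4]
ee_rot: [0.001, -0.228, 0.974, -0.0]
force: [1.9, -2.3, 5.1]
grip_width: 0.256
grip_force: 24.4
```

>>> apply_moves(commands=[[1, -1.2, 0, 0, 0.9], [1, -1.2, 0, 0, 0.9], [1, 0, 0, 0, 0]])

```text
time_s: 32.98
eef_pos: [556.0, 188.9, 99.2]
ee_rot: [-0.001, -0.213, 0.977, -0.001]
force: [-6.4, -6.8, 9.1]
grip_width: 0.263
grip_force: 24.7
```

Run:
```python
from h import *
st();print(feat(imaging.capture("side")).round(2).tolist())
```

```text
t 32.98 p [556.  188.9  99.2] ydir 114.6 F [-6.4 -6.8  9.1] M [-0.92  1.31  0.33] grip 22.3 24.7 tz [-0.002  -0.0018 -1.    ]
[[189.74, 189.31], [175.82, 187.14], [178.92, 180.28], [207.92, 193.37], [204.82, 200.24]]
```

>>> apply_moves(commands=[[1, 0, 0, -1, 0], [1, 0, 0, -1, 0], [1, 0, 0, 0, 0]], newtons=40)

```text
time_s: 33.4
eef_pos: [555.9, 189.2, 99.9]
ee_rot: [-0.001, -0.213, 0.977, -0.0]
force: [-2.7, -6.0, -0.8]
grip_width: 0.254
grip_force: 38.9
```

>>> apply_moves(commands=[[1, -1.2, 0, 0, 0.9], [1, -1.2, 0, 0, 0.9], [1, 0, 0, 0, 0]])

```text
time_s: 33.78
eef_pos: [558.7, 190.8, 100.0]
ee_rot: [-0.0, -0.197, 0.98, 0.0]
force: [3.0, -0.9, -6.6]
grip_width: 0.253
grip_force: 39.1
```

Run:
```python
from h import *
st();print(feat(imaging.capture("side")).round(2).tolist())
```

```text
t 33.77 p [558.7 190.8 100. ] ydir 112.75 F [ 3.  -0.9 -6.6] M [ 0.11 -0.33  0.01] grip 21.5 39.1 tz [-4.e-04  4.e-04 -1.e+00]
[[187.41, 186.55], [175.88, 185.27], [179.25, 178.34], [199.82, 188.36], [196.44, 195.29]]
```

>>> apply_moves(commands=[[1, -1, 0, 0, 0.7], [1, 0, 0, 0.5, 0], [1, 0, 0, 0.5, 0], [1, 0, 0, 0, 0]])

```text
time_s: 34.33
eef_pos: [559.8, 191.3, 99.5]
ee_rot: [0.0, -0.191, 0.982, 0.0]
force: [1.0, 3.2, -6.0]
grip_width: 0.25
grip_force: 39.8
```

>>> apply_moves(commands=[[1, 0, 0, 0.5, 0], [1, 0, 0, 0.5, 0], [1, 0, 0, 0, 0]])

```text
time_s: 34.7
eef_pos: [560.0, 191.3, 99.2]
ee_rot: [0.001, -0.191, 0.982, 0.0]
force: [-1.9, 4.9, 5.0]
grip_width: 0.252
grip_force: 41.3
```

Run:
```python
from h import *
st()
```

```text
t 34.7 p [560.  191.3  99.2] ydir 112.07 F [-1.9  4.9  5. ] M [ 0.78  0.28 -0.13] grip 21.4 41.3 tz [ 1.1e-03  6.0e-04 -1.0e+00]
```

>>> apply_moves(commands=[[1, 0, 1, 0, 0], [1, 0, 0, 0, 0]])

```text
time_s: 34.95
eef_pos: [559.9, 191.6, 99.0]
ee_rot: [0.001, -0.191, 0.982, -0.0]
force: [0.4, -0.2, 6.6]
grip_width: 0.249
grip_force: 41.4
```

>>> apply_moves(commands=[[1, 0, 1, 0, 0], [1, 0, 0, 0, 0]])

```text
time_s: 35.2
eef_pos: [559.9, 192.0, 99.0]
ee_rot: [0.001, -0.191, 0.982, -0.001]
force: [2.6, -3.6, 5.5]
grip_width: 0.248
grip_force: 41.2
```

>>> apply_moves(commands=[[1, 0, 1, 0, 0], [1, 0, 0, 0, 0]])

```text
time_s: 35.45
eef_pos: [559.8, 192.3, 99.0]
ee_rot: [0.001, -0.191, 0.982, -0.002]
force: [4.2, -7.9, 5.8]
grip_width: 0.254
grip_force: 41.0
```

>>> apply_moves(commands=[[1, 0, -2, 0, 0], [1, -1.5, 0, 0, 0], [1, 0, 0, 0, 0]])

```text
time_s: 35.83
eef_pos: [560.3, 192.1, 98.8]
ee_rot: [-0.001, -0.191, 0.982, -0.0]
force: [-3.9, -2.5, 8.0]
grip_width: 0.251
grip_force: 41.6
```

>>> apply_moves(commands=[[1, 1.5, 0, 0, 0], [1, 1.5, 0, 0, 0], [1, 0, 0, 0, 0]])

```text
time_s: 36.2
eef_pos: [559.6, 191.8, 99.1]
ee_rot: [0.003, -0.191, 0.982, 0.0]
force: [7.1, 3.0, 1.3]
grip_width: 0.252
grip_force: 40.6
```

Run:
```python
from h import *
st()
```

```text
t 36.2 p [559.6 191.8  99.1] ydir 112.04 F [7.1 3.  1.3] M [ 0.45 -1.49 -0.15] grip 21.4 40.6 tz [ 0.0052  0.0014 -1.    ]
```

Constrained in x and y at yaw 22°. Centre, release, back off and check.

>>> apply_moves(commands=[[1, -1.5, 0, 0, 0], [1, 0.3, 0, 0, 0], [0.4, 0, 0, 0, 0], [-0.2, 0, 0, 0, 0], [-0.6, 0, 0, 0, 0], [-0.6, 0, 0, 0, 0], [-0.6, 0, 0, -8, 0], [-0.6, 0, 0, -20, 0], [-0.6, 0, 0, -30, 0], [-0.6, 0, 0, -30, 0], [-0.6, 0, 0, -30, 0], [-0.6, 40, 0, -20, 0], [-0.6, 60, 0, 0, 0], [-0.6, 60, 0, 0, 0], [-0.6, 60, 0, 0, 0], [-0.6, 30, 0, 0, 0], [-0.6, 0, 0, 0, 0]])

```text
time_s: 38.33
eef_pos: [326.4, 97.6, 237.2]
ee_rot: [0.001, -0.191, 0.982, -0.0]
force: [-0.0, 0.9, -0.1]
grip_width: 0.802
grip_force: 0.0
```

```bash
cat > m.py <<'E'
from h import *
import sys
def squares(im,lo):
    # bright blobs whose surroundings are dark: white squares of the bar
    G=cv2.resize(cv2.cvtColor(im,6),None,fx=8,fy=8,interpolation=cv2.INTER_CUBIC)
    x,y,w,h=[8*k for k in lo];g=G[y:y+h,x:x+w]
    dark=(g<45).astype(np.uint8)
    cs,hi=cv2.findContours(dark,cv2.RETR_CCOMP,1);o=[]
    for c,q in zip(cs,hi[0]):
        a=cv2.contourArea(c)/64
        if q[3]>=0 and 8<a<70:
            m=cv2.moments(c);o.append([(m["m10"]/m["m00"]+x+.5)/8-.5,(m["m01"]/m["m00"]+y+.5)/8-.5])
    return np.array(sorted(o))
if __name__=="__main__":
    tag=sys.argv[1]
    if len(sys.argv)<3:
        st();
        for n in("top","side"): cv2.imwrite(f"pics/{n}{tag}.png",imaging.capture(n))
    a=squares(cv2.imread(f"pics/top{tag}.png"),(130,220,110,80));b=squares(cv2.imread(f"pics/side{tag}.png"),(160,160,80,60))
    print(a.round(1).tolist(),b.round(1).tolist())
    if len(a)==len(b):
        P=[]
        for p,q in zip(a,b): r,e=tri(("top",*p),("side",*q));P.append(r);print(r.round(1),round(e,1))
        d=P[0]-P[-1];print("yaw",np.degrees(np.arctan2(d[1],d[0]))-90,"slope along y",d[2]/np.hypot(*d[:2]),"z",np.mean(P,0)[2])
E
cp pics/t4.png pics/top4.png; cp pics/s4.png pics/side4.png; python3 m.py 4 x; python3 m.py 5
```

```text
[[156.8, 278.4], [169.6, 272.4], [182.4, 266.4], [195.1, 260.5]] []
t 38.33 p [326.4  97.6 237.2] ydir 112.01 F [-0.   0.9 -0.1] M [0.02 0.01 0.04] grip 68.1 0.0 tz [ 2.e-03 -2.e-04 -1.e+00]
[[151.8, 275.1], [164.6, 270.1], [177.7, 265.1], [190.6, 260.1]] []
```

```bash
sed -i 's/def squares(im,lo):/def squares(im,lo,th=45):/;s/g<45/g<th/;s/(160,160,80,60))/(160,160,80,60),65)/' m.py; python3 m.py 4 x; python3 m.py 5 x
python3 - <<'E'
from h import *
b=cv2.imread("pics/side5.png");a=cv2.imread("pics/top5.png")
z=lambda im,x,y:cv2.resize(cv2.convertScaleAbs(im[y:y+133,x:x+133],alpha=1.5),(400,400),interpolation=2)
cv2.imwrite('pics/z5.png',np.hstack([z(a,105,165),z(b,150,110)]))
E
```

```text
[[156.8, 278.4], [169.6, 272.4], [182.4, 266.4], [195.1, 260.5]] []
[[151.8, 275.1], [164.6, 270.1], [177.7, 265.1], [190.6, 260.1]] [[207.3, 196.0]]
```

```bash
cat > m.py <<'E'
from h import *
import sys
def cen(G,u,v):
    for _ in range(3):
        x0,y0=int(round((u-5)*8)),int(round((v-5)*8));w=G[y0:y0+80,x0:x0+80].astype(float)
        c=np.percentile(w[24:56,24:56],90);d=np.percentile(w,8);b=(w>(c+d)/2).astype(np.uint8)
        k,l,s,ce=cv2.connectedComponentsWithStats(b)
        i=1+np.argmin(np.hypot(*(ce[1:]-40).T)-0.02*np.minimum(s[1:,4],1600));u,v=(ce[i]+[x0,y0]+.5)/8-.5
    return u,v,s[i,4]/64
def top_squares(im,lo):
    G=cv2.resize(cv2.cvtColor(im,6),None,fx=8,fy=8,interpolation=cv2.INTER_CUBIC)
    x,y,w,h=[8*k for k in lo];cs,hi=cv2.findContours((G[y:y+h,x:x+w]<45).astype(np.uint8),cv2.RETR_CCOMP,1);o=[]
    for c,q in zip(cs,hi[0]):
        if q[3]>=0 and 8<cv2.contourArea(c)/64<70:
            m=cv2.moments(c);o.append([(m["m10"]/m["m00"]+x+.5)/8-.5,(m["m01"]/m["m00"]+y+.5)/8-.5])
    return np.array(sorted(o))
tag=sys.argv[1]
if len(sys.argv)<3:
    st()
    for n in("top","side"): cv2.imwrite(f"pics/{n}{tag}.png",imaging.capture(n))
lo,z0=((340,240,110,50),63) if tag=="0" else ((130,220,110,80),71)
a=top_squares(cv2.imread(f"pics/top{tag}.png"),lo);S=cv2.imread(f"pics/side{tag}.png")
G=cv2.resize(cv2.cvtColor(S,6),None,fx=8,fy=8,interpolation=cv2.INTER_CUBIC);P=[]
for p in a:
    q=proj("side",onz("top",*p,z0));c=cen(G,*q);r,e=tri(("top",*p),("side",*c[:2]));P.append(r)
    print(p.round(1),np.round(q,1),np.round(c,1),r.round(1),round(e,1))
d=P[0]-P[-1];print("yaw",np.degrees(np.arctan2(d[1],d[0]))-90,"slope along y",d[2]/np.hypot(*d[:2]),"z",np.mean(P,0)[2])
E
python3 m.py 0 x;python3 m.py 4 x; python3 m.py 5 x
```

```text
[373.5 269.3] [284.1 303.8] [285.  302.6  33. ] [ 493.9 -164.6   65.6] 1.9
[386.9 267.4] [293. 312.] [293.9 310.8  38.1] [ 497.1 -186.8   65.5] 2.0
[400.4 265.6] [302.1 320.6] [302.7 319.3  40.2] [ 499.9 -209.    65.7] 1.7
[413.7 263.8] [311.3 329.2] [312.2 327.9  40.8] [ 503.1 -231.3   65.7] 2.0
yaw 7.826534551510406 slope along y -0.0012229166018542306 z 65.61003227512352
[156.8 278.4] [181.5 186.8] [182.2 186.1  20.1] [476.7 187.2  73.4] 1.6
[169.6 272.4] [190.2 190.6] [191.1 190.1  24.7] [486.7 166.8  72.5] 2.0
[182.4 266.4] [199.  194.4] [199.9 194.4  24.7] [496.6 146.7  70.7] 1.8
[195.1 260.5] [207.9 198.3] [208.9 198.5  23.7] [506.5 126.5  69.8] 1.9
yaw 26.160051150796946 slope along y 0.05281939823210029 z 71.60950381777664
[151.8 275.1] [181.8 183.5] [176.7 178.5  76.3] [476.3 192.8  92.7] 9.5
[164.6 270.1] [189.9 187.6] [190.8 187.4  23. ] [490.4 175.5  71.1] 2.0
[177.7 265.1] [198.1 191.8] [199.1 191.7  23.2] [498.8 154.4  71. ] 2.1
[190.6 260.1] [206.4 196.1] [207.2 196.   22.9] [506.9 133.7  70.9] 1.8
yaw 27.362400702506775 slope along y 0.3278438250248024 z 76.41460396479917
```

Bar squares 2–4 now read 71.1, 71.0, 70.9 (reference bias +2.6), i.e. plate top 68.4 mm: home height, level along y, yaw 21.5°. Check level along x with the sherd's white square.

```bash
cat > m2.py <<'E'
import sys; from h import *
def cen(fn,u,v):
    im=cv2.imread(fn);b8=cv2.resize(im[:,:,0],None,fx=8,fy=8,interpolation=cv2.INTER_CUBIC) # blue: sherd red is dark
    for _ in range(3):
        x0,y0=int(round((u-4.5)*8)),int(round((v-4.5)*8));w=b8[y0:y0+72,x0:x0+72].astype(float)
        m=(w>(w.max()+w.min())/2).astype(np.uint8);k,l,s,ce=cv2.connectedComponentsWithStats(m)
        i=1+np.argmin(np.hypot(*(ce[1:]-36).T));u,v=(ce[i]+[x0,y0]+.5)/8-.5
    return u,v,s[i,4]/64
t=cen("pics/top0.png",382.8,184);s=cen("pics/side0.png",352.4,265.8);p0,e=tri(("top",*t[:2]),("side",*s[:2]));print(np.round(t,1),np.round(s,1),p0.round(1),round(e,1))
R=lambda d:np.array([[np.cos(np.radians(d)),-np.sin(np.radians(d))],[np.sin(np.radians(d)),np.cos(np.radians(d))]])
B0=np.array([498.5,-197.9]);v=R(-7.8)@(p0[:2]-B0);print("own",v)
for tag,B,y in(("4",[491.6,156.8],26.2),("5",[494.6,165],21.5)):
    g=np.r_[np.array(B)+R(y)@v,p0[2]+5.5]
    t=cen(f"pics/top{tag}.png",*proj("top",g));s=cen(f"pics/side{tag}.png",*proj("side",g));p,e=tri(("top",*t[:2]),("side",*s[:2]));print(tag,proj("top",g).round(1),np.round(t,1),proj("side",g).round(1),np.round(s,1),p.round(1),round(e,1),"rise",(p-p0)[2])
E
python3 m2.py
```

```text
[382.4 183.8  59.4] [352.1 265.3  46.9] [ 633.  -179.5   82.3] 1.7
own [1.35806982e+02 7.69595102e-03]
4 [140.5 193.1] [140.5 193.1  59.3] [229.3 148.3] [230.1 148.3  28.6] [614.3 216.5  87.5] 1.8 rise 5.236020247628119
5 [142.  188.6] [141.4 189.1  60.2] [232.7 147.5] [233.  147.6  27.1] [621.1 215.7  86.6] 1.8 rise 4.3104708371506035
```

Rises are 5.4 mm at the bar and 4.3 mm at the sherd; home is 5.5, riding would be 8. One ball out would show about 5 mm of difference, so all three are seated. The arm is clear; handing in.

```bash
python3 -c "
from h import *
print(ctrl.finish_job())"
```

```text
the job is handed in; nothing more can be done
None
```

The carrier is released on the stand, all three balls seated by the camera check (height and level match home); the arm is clear and the job was handed in at about 38 s, with no verdict returned.

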